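# Hang the vial shelf on the slotted uprights and lock it

### The arm

A 6-joint arm with a two-finger parallel gripper is mounted at the origin on a cart in front of the work surface, level with it; the furniture and walls round the work are solid. World frame = base frame: x ahead of the robot, y to its left, z up, the work surface at z = 0. Lengths are in m, angles in rad, forces in N, time in s.
With the tool pointing down it reaches from about 0.3 to 0.875 m from the base axis. Payload 6.4 kg.
Tool frame: the origin (TCP) lies on the centre line of the jaws, within the pads' length; the fingertips stand 8 mm ahead of it and the grasp point (between the pads) lies 11 mm behind it (tip_extent is the distance from the TCP to the fingertips, in m); z points along the fingers, y is the line along which they close (so a half turn about z gives the same grasp; the last joint's range is limited). The gripper opens to 85 mm and grips with 20 to 120 N. Pads are 22 mm wide; open, the fingers measure 114 mm over their backs; the gripper's body (76 mm by 85 mm) begins 54 mm behind the grasp point. The pads swing forward as they close: fully open they stand 13 mm farther back than shut.
Start: joints at [-1.49, 0.181, 1.607, -0, 1.354, -0.206], TCP at [0.163, -0.552, 0.239] pointing down, gripper open.
Joint ranges: [-2.99, 2.99], [-0.89, 2.07], [0.3, 2.58], [-1.14, 4.28], [0, 2.63], [-3.12, 3.12]. Speed limits (rad/s): [2.57, 2.57, 3.01, 3.14, 3.14, 3.14].

### API

Orientations are given as a rotation vector (axis times angle).
In Python, from bench import observe, get_image, close_job, tip_extent gives the robot as it stands.
- The arm moves only by the shell command python3 -m pendant 'ROWS' [FORCE]. ROWS is JSON, a list that holds one entry, the list of rows, each a list of 5 numbers: the closure, from 0 (fully open) to 1 (shut), then the shift along the world's x, y, z in mm, then the turn about the world's z in degrees. A call has 1 to 5 rows; each row shifts and turns the commanded pose from where the row before left it; what a row does not reach is not made up. A row lasts 1/8 s, in which the tool goes at most 62.5 mm and 10.7 degrees, less where a joint would pass 70% of its speed; a pose out of reach is approached as far as the arm can. A call is refused whole if a number of a shift passes 62.5 or a number of a turn 10.7, either way. A call with a gripper value outside its range is refused whole. The fingers move at their own pace and stop on an object; FORCE is the grip in N (left out, the last holds). Time passes only in rows, so rows that do not move let the fingers close. It gives the time, the measured TCP pose, the force, the opening and the grip force at its end, in the units of the state.
- observe(): the state, without advancing time (a new reading comes with each control period).
- get_image(name): name is "side" or "top" or "wrist"; returns a dict with "image" (420x560x3 uint8, blue, green, red), "intrinsics" (3x3 intrinsics, pixels), "R" (3x3) and "t" (3): a world point X has camera coordinates R X + t; the wrist camera has in their place "hand_eye" (4x4, takes a point from camera to tool coordinates, whose origin is the TCP and whose axes are the flange's). Camera axes: x right, y down, z forward; pixel columns grow to the right and rows downward; lengths in m; the calibration is good to about 2 mm. A picture is of the moment at which its call begins: read the wrist's pose just before it. There is no depth.
- close_job(): hands the job in; it is judged then, once.
The state is a dict: "clock": time; "qpos": joint angles; "qvel": joint speeds; "effort": joint torques, N m; "ee_pos": TCP position; "orientation": TCP orientation; "wrist_force": force on the tool from outside, world axes, zero at the start; "moment": the same for the moment, N m; "gripper_width": opening from 0.0 (shut) to 1.0 (fully open); "gripper_force": force on a finger pad.
Only numpy, scipy, OpenCV 4.12 (cv2) and the standard library are available. Lean on these libraries where they do the work, as an engineer would, in place of code of your own. Each camera call takes 0.05 s, during which the arm holds its last target. There are 200 camera calls.

### The job

Hang the blue vial shelf on the slotted stand: push both of its steel claws through the two slots from the front, then press it straight down until the red spring pawl snaps out into the window in its back, and let go. Work by feel: the slotted carriage is clamped a few millimetres higher or lower than nominal, and forcing is forbidden: firm but gentle, some 15 to 20 N of push is ample, and shelf and stand must never bear on each other with more than 60 N in all. Do not knock over the two loose vials.

Things in the scene. Friction and masses are not known exactly. Their poses are not given: they have to be found in the camera images.
- bracket_grip (a point): Grip point on the loose blue vial shelf (0.25 kg, standing upright): middle of its central rib, 52 mm above its underside, 42 mm before its back face. Axes: x to the back (claws' side), y left, z up. The rib is an upright web 12 mm thick (pinch it across y), 70 mm long, its top 14 mm above the point; 35 mm of free floor on each side, 48 mm below the point.
- bracket_claws (a point): Shelf: point in its back face, midway between the claws, at their tongues' underside, 55 mm above the shelf's underside. Same axes. Steel claws at y = +-35 mm, 8 mm wide, reach 10 mm behind the back face: a level tongue 7 mm high with a lip that hangs 12 mm below it, 6 mm behind the face. Below, a window in the back plate (25.5 to 11 mm under the point) and under it a 3 mm bump.
- bracket: The shelf itself: floor 90 x 90 mm, back plate 90 mm wide and 72 mm high. Origin in the plane of its back face at its underside, midway; same axes. Close behind the place where it starts stands a wide instrument on legs (its overhanging front edge about 0.54 m ahead of the robot base): lift the shelf only some 8 cm and draw it back towards the robot before carrying it across.
- stand: Fixed stand: grey base 85 x 130 x 12 mm, two rods 143 mm high, on them a carriage with two upright aluminium strips. Origin at bench level under the middle of the strips' front faces; x into the stand (direction of hooking), y left, z up. Strips: front faces at x = 0, 4 mm thick, 26 mm wide, centred at y = +-35 mm, from 45 to 138 mm high (nominal). Rigid; a push down at the rib bears on it about twofold (lever).
- slots_nominal (a point): Nominal middle between the two slot floors, in the strips' front plane, 105 mm above the bench. Slots 12 mm wide, 22.5 mm high. Carriage, slots and pawl are really clamped up to 6 mm higher or lower (unmeasured: feel or look). Claws pass only with bracket_claws 12 to 15.5 mm above the true slot floor, else they stop 10 mm short. Seated: tongues on the slot floors.
- lock_pawl (a joint): Red spring pawl between the strips, 21 mm under the slot floors, 16 mm wide. In m: 0 = out (start; nose 5 mm before the strips), grows when pushed back. Back plate on the strips pushes it in about 5 mm (5 N); on the way down the bump pushes it to 8 mm (pressing takes 5 to 12 N); in the last 1.5 mm above the seat it snaps out to 0 in the window: locked, cannot be lifted.
- vial_a_mid (a point): Loose closed white vial with a blue cap, 28 mm across, 52 mm high, standing; point half-way up. Leave it standing.
- vial_b_mid (a point): Loose closed brown vial with a black cap, 27 mm across, 52 mm high, standing; point half-way up. Leave it standing.

How it is judged:
On the way:
1. both claws are through the slots, the back plate is against the strips and pushes the pawl in (not yet locked) (x of bracket_grip in the frame of stand above -0.0455 m and value of joint lock_pawl above 0.0015 m and y of bracket_grip in the frame of stand between -0.006 and 0.006 m and z of bracket_grip in the frame of stand above 0.1 m), for 0.05 s.
At the end, for the whole second after the job is handed in: The shelf hangs on the stand, released and at rest: back face within 3.5 mm of the strips, centred within 6 mm, upright and square within 4 degrees, its grip point 92 to 112 mm above the bench, and the red pawl snapped out (less than 1.2 mm from fully out) in its window (x of bracket_grip in the frame of stand above -0.0455 m and y of bracket_grip in the frame of stand between -0.006 and 0.006 m and z of bracket_grip in the frame of stand between 0.092 and 0.112 m and angle between bracket_grip's own z axis and vertical below 0.07 rad and angle between the x axis of bracket_grip and the x axis of stand, either way round below 0.07 rad and value of joint lock_pawl below 0.0012 m and linear speed of bracket below 0.02 m/s and contact force between bracket and the fingers below 0.1 N); the robot touches nothing.
It fails at once if the shelf is forced against the stand with more than 60 N (contact force between bracket and stand above 60 N).
It fails at once if a loose vial is knocked over (angle between any of vial_a_mid, vial_b_mid's own z axis and vertical above 0.6 rad).
It also fails if it takes over 72 s, if anything falls off the work surface, if the arm or the gripper's body presses on something with over 40 N, if the wrist force passes 120 N, or if a joint passes its speed limit or range.

## Working session

There is one attempt and no reset: what is moved stays moved. The work goes in short steps, Python scripts to look and compute and a shell command to move; the robot and the scene stay as the last step left them, time stands still between calls to the robot, and variables do not carry over. Pictures are saved under pics/ and viewed, at most 10 in all, crops included, and the job is handed in when it is done.

```bash
mkdir -p pics; cat > h.py <<'E'
import numpy as np,cv2
from bench import observe,get_image,tip_extent
from scipy.spatial.transform import Rotation as Ro
def ray(c,uv):
    K=np.array(c["intrinsics"]);d=np.linalg.solve(K,[uv[0],uv[1],1.])
    if "hand_eye" in c:
        T=np.array(c["hand_eye"]);R=Ro.from_rotvec(c["o"]["orientation"]).as_matrix()
        return R@T[:3,3]+np.array(c["o"]["ee_pos"]),R@T[:3,:3]@d
    R=np.array(c["R"]);return -R.T@np.array(c["t"]),R.T@d
def onz(c,uv,z):
    o,d=ray(c,uv);return o+d*(z-o[2])/d[2]
def grab(n):
    o=observe();c=get_image(n);c["o"]=o;c["image"]=np.array(c["image"]);return c
def tri(c1,p1,c2,p2):
    a,d=ray(c1,p1);b,e=ray(c2,p2);s=np.linalg.lstsq(np.c_[d,-e],b-a,rcond=None)[0]
    p,q=a+d*s[0],b+e*s[1];return (p+q)/2,np.linalg.norm(p-q)
E
python3 - <<'E'
from h import *
import pickle
for n in("side","top"):
    c=grab(n);cv2.imwrite(f"pics/{n}0.png",c["image"]);pickle.dump(c,open(n+"0.pkl","wb"))
    print(n,ray(c,(280,210)))
print(observe(),tip_extent)
E
```

```text
side (array([ 0.43330887, -0.8503046 ,  0.55100589]), array([ 0.06727831,  0.82461781, -0.56192742]))
top (array([ 0.29832874, -0.14036127,  0.96400875]), array([ 0.22969493, -0.00112851, -0.97329177]))
{'clock': 0.1, 'qpos': array([-1.49028555e+00,  1.81490141e-01,  1.60787933e+00, -5.07633477e-07,
        1.35377931e+00, -2.06316118e-01]), 'qvel': array([ 5.97687606e-05, -2.31956557e-03, -1.71807566e-03,  2.30684879e-03,
        3.55043401e-04,  1.40098737e-04]), 'effort': array([ 1.09252280e-03, -4.45874619e+01, -3.52237666e+01, -2.84555654e-04,
        4.11490983e-03,  3.09734361e-06]), 'ee_pos': array([ 0.16264289, -0.55103324,  0.23847493]), 'orientation': array([-3.10780360e+00, -4.48781988e-01, -1.52802753e-04]), 'wrist_force': array([0.40430049, 0.12475778, 0.22803221]), 'moment': array([ 0.03629339, -0.03211243,  0.04825191]), 'gripper_force': 0.0, 'gripper_width': 1.0042193645001203} 0.008
```

View pics/side0.png

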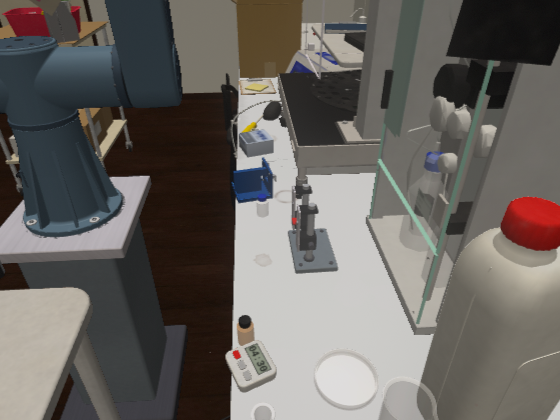

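View pics/top0.png

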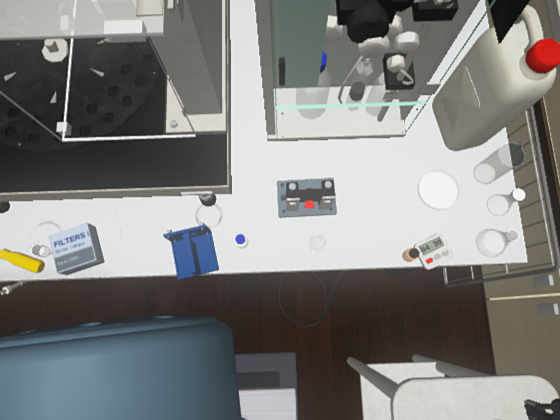

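The side view shows the shelf at about (253,180), white vial at (262,206), stand at (310,240) and brown vial at (245,330). The top view shows the shelf at (192,250), vial a at (241,240), stand at (307,197) and vial b at (411,254). I'll enlarge the top view for detail.

```bash
python3 - <<'E'
from h import *
import pickle
t=pickle.load(open("top0.pkl","rb"));im=t["image"]
cv2.imwrite("pics/z.png",cv2.resize(im[165:290,155:350],None,fx=4,fy=4,interpolation=cv2.INTER_CUBIC))
hsv=cv2.cvtColor(im,cv2.COLOR_BGR2HSV)
m=cv2.inRange(hsv,(100,110,40),(125,255,255));m[:215]=0;m[285:]=0;m[:,:155]=0;m[:,350:]=0
n,l,s,ce=cv2.connectedComponentsWithStats(m)
for i in range(1,n):
    if s[i,4]>20:
        print(s[i],ce[i]); 
        ct=cv2.findContours((l==i).astype(np.uint8),0,2)[0][0]; r=cv2.minAreaRect(ct);print(r,cv2.boxPoints(r).tolist())
for p,z in[((192,250),.066),((241,240),.05),((411,254),.05),((307,197),.01)]:print(p,onz(t,p,z))
E
```

```text
[164 225  42  55 828] [183.76690821 254.30434783]
((190.02944946289062, 252.11769104003906), (46.80937194824219, 42.20119857788086), 75.96376037597656) [[163.8824005126953, 234.5294647216797], [204.8235626220703, 224.29415893554688], [216.17649841308594, 269.7059326171875], [175.23533630371094, 279.94122314453125]]
[191 233  27  41 672] [205.29761905 252.76339286]
((205.099853515625, 252.98828125), (37.616207122802734, 20.101783752441406), 75.17352294921875) [[190.5707550048828, 237.37832641601562], [210.0032501220703, 232.23443603515625], [219.6289520263672, 268.5982360839844], [200.1964569091797, 273.74212646484375]]
[236 235   9   9  63] [239.88888889 238.79365079]
((240.0, 239.0), (8.0, 8.0), 90.0) [[236.0, 235.0], [244.0, 235.0], [244.0, 243.0], [236.0, 243.0]]
(192, 250) [0.43221434 0.04195387 0.066     ]
(241, 240) [ 0.45217049 -0.05739713  0.05      ]
(411, 254) [ 0.41036663 -0.41116148  0.05      ]
(307, 197) [ 0.55132374 -0.20301916  0.01      ]
```

View pics/z.png

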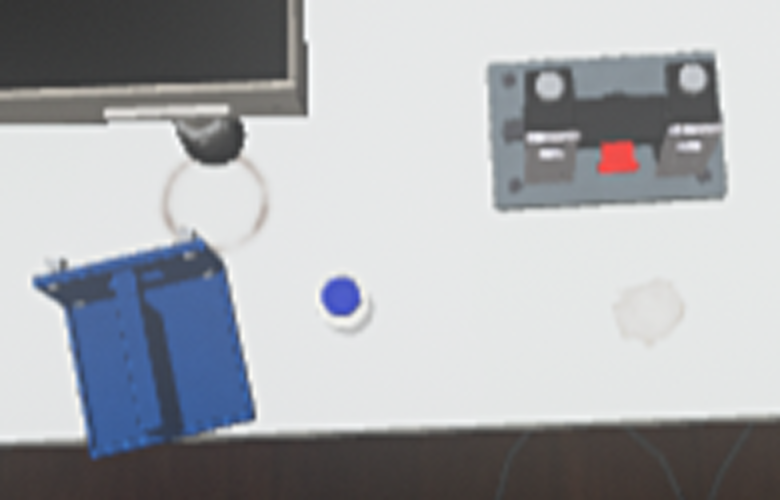

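The enlarged view gives the rib's top from about (128,285) to (152,435), the floor's front corners at (93,458) and (255,418), and the back plate's top edge from (36,280) to (202,238). The stand's strip tops lie at rows 130 to 135, with the pawl at (617,157).

```bash
python3 - <<'E'
from h import *
import pickle
t=pickle.load(open("top0.pkl","rb"))
f=lambda u,v,z:onz(t,(155+u/4-.375,165+v/4-.375),z)
def seg(n,a,b,z):
    p,q=f(*a,z),f(*b,z);d=p-q;print(n,p.round(4),q.round(4),"mid",((p+q)/2).round(4),"len",np.linalg.norm(d).round(4),"ang",np.degrees(np.arctan2(d[1],d[0])).round(1))
seg("rib",(128,285),(152,435),.066)
seg("back",(36,280),(202,238),.072)
seg("front",(93,458),(255,418),.002)
seg("claws",(61,262),(193,235),.06)
seg("baseF",(497,211),(727,196),.012)
seg("baseB",(488,65),(715,52),.012)
seg("striptops",(552,133),(694,128),.138)
print(f(617,170,.084),f(342,297,.052))
E
```

```text
rib [0.462  0.0535 0.066 ] [0.3845 0.04   0.066 ] mid [0.4232 0.0468 0.066 ] len 0.0787 ang 9.8
back [0.4652 0.0995 0.072 ] [0.4842 0.0143 0.072 ] mid [0.4747 0.0569 0.072 ] len 0.0873 ang 102.6
front [0.3793 0.0847 0.002 ] [ 0.3979 -0.003   0.002 ] mid [0.3886 0.0408 0.002 ] len 0.0896 ang 101.9
claws [0.4765 0.0899 0.06  ] [0.4885 0.0211 0.06  ] mid [0.4825 0.0555 0.06  ] len 0.0698 ang 99.9
baseF [ 0.5063 -0.1384  0.012 ] [ 0.5104 -0.2662  0.012 ] mid [ 0.5084 -0.2023  0.012 ] len 0.1279 ang 91.8
baseB [ 0.5908 -0.1361  0.012 ] [ 0.594  -0.2647  0.012 ] mid [ 0.5924 -0.2004  0.012 ] len 0.1287 ang 91.4
striptops [ 0.5166 -0.1666  0.138 ] [ 0.5167 -0.2357  0.138 ] mid [ 0.5166 -0.2012  0.138 ] len 0.069 ang 90.1
[ 0.51001896 -0.20099077  0.084     ] [ 0.45428305 -0.05577412  0.052     ]
```

```bash
python3 -m pendant '[[[0.47,32,48,0,-0.6],[0.47,32,48,0,-0.6],[0.47,32,48,0,-0.6],[0.47,32,48,0,-0.6],[0.47,32,48,0,-0.6]]]'; python3 -m pendant '[[[0.47,32,48,0,-0.6],[0.47,32,48,0,-0.6],[0.47,0,0,0,0]]]'; python3 - <<'E'
from h import *
import pickle
c=grab("wrist");pickle.dump(c,open("w1.pkl","wb"));cv2.imwrite("pics/w1.png",c["image"]);print(c["o"]["ee_pos"],c["hand_eye"],ray(c,(280,210)))
E
```

```text
clock: 0.72
ee_pos: [0.3233, -0.3097, 0.2391]
orientation: [-3.12, -0.366, -0.0]
wrist_force: [0.7, 0.2, -0.7]
gripper_width: 0.532
gripper_force: 0.0
clock: 1.1
ee_pos: [0.388, -0.2121, 0.239]
orientation: [-3.122, -0.345, -0.0]
wrist_force: [0.2, -0.3, 0.1]
gripper_width: 0.53
gripper_force: 0.0
[ 0.38797245 -0.21206167  0.23900586] [[ 9.72024092e-05 -9.62182038e-01 -2.72407262e-01  7.07641057e-02]
 [ 9.99999945e-01  1.79866403e-04 -2.78486769e-04 -5.35978580e-04]
 [ 3.16951882e-04 -2.72407220e-01  9.62182002e-01 -1.34846922e-01]
 [ 0.00000000e+00  0.00000000e+00  0.00000000e+00  1.00000000e+00]] (array([ 0.45691847, -0.19625618,  0.37386939]), array([-0.27268177, -0.07133086, -0.95957558]))
```

View pics/w1.png

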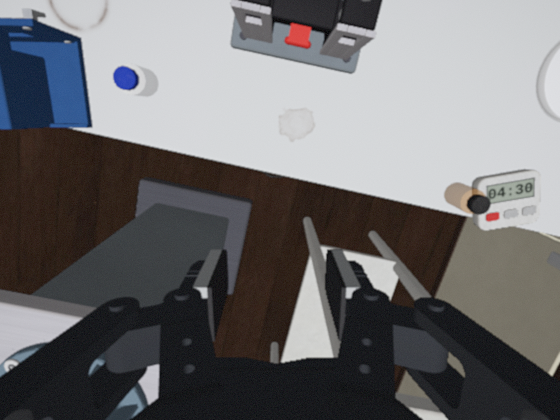

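The wrist view shows the stand at the top, with base front corners at about (232,46) and (356,73) and the pawl at (299,35). The shelf is at left. Next I go to the shelf and look down on it from close up.

```bash
python3 -m pendant '[[[0.47,0,52,0,0],[0.47,0,52,0,0],[0.47,0,52,0,0],[0.47,0,52,0,0],[0.47,0,40,0,0]]]'; python3 -m pendant '[[[0.47,0,0,0,0]]]';python3 - <<'E'
from h import *
import pickle
c=pickle.load(open("w1.pkl","rb"))
p,q=onz(c,(232,46),.012),onz(c,(356,73),.012);d=p-q;print("base",p,q,(p+q)/2,np.degrees(np.arctan2(d[1],d[0])))
w=c
def red(c,box):
    im=c["image"];h=cv2.cvtColor(im,cv2.COLOR_BGR2HSV);m=cv2.inRange(h,(0,150,90),(8,255,255))|cv2.inRange(h,(172,150,90),(180,255,255))
    k=np.zeros_like(m);x0,y0,x1,y1=box;k[y0:y1,x0:x1]=255;m&=k;ys,xs=np.nonzero(m);return (xs.min(),xs.max(),ys.min(),ys.max()),(xs.mean(),ys.mean())
s=pickle.load(open("side0.pkl","rb"));t=pickle.load(open("top0.pkl","rb"))
rs=red(s,(280,170,340,260));rt=red(t,(290,180,330,220));rw=red(w,(270,10,330,60));print(rs,rt,rw)
print(tri(s,rs[1],t,rt[1]),tri(s,rs[1],w,rw[1]))
c=grab("wrist");pickle.dump(c,open("w2.pkl","wb"));cv2.imwrite("pics/w2.png",c["image"]);print(c["o"]["ee_pos"])
E
```

```text
clock: 1.78
ee_pos: [0.3864, 0.0328, 0.2393]
orientation: [3.124, 0.332, 0.0]
wrist_force: [0.4, 0.7, 1.3]
gripper_width: 0.531
gripper_force: 0.0
clock: 1.9
ee_pos: [0.3864, 0.0332, 0.2391]
orientation: [-3.123, -0.339, 0.001]
wrist_force: [-0.5, -0.1, 0.3]
gripper_width: 0.529
gripper_force: 0.0
base [ 0.51001686 -0.13864588  0.012     ] [ 0.5128224  -0.26652075  0.012     ] [ 0.51141963 -0.20258331  0.012     ] 91.25685248602575
((np.int64(292), np.int64(295), np.int64(218), np.int64(223)), (np.float64(293.7142857142857), np.float64(220.28571428571428))) ((np.int64(305), np.int64(313), np.int64(201), np.int64(207)), (np.float64(308.9423076923077), np.float64(204.09615384615384))) ((np.int64(285), np.int64(311), np.int64(22), np.int64(47)), (np.float64(298.68398268398266), np.float64(35.12770562770563)))
(array([ 0.51506149, -0.2015406 ,  0.08331519]), np.float64(0.00299831133417336)) (array([ 0.51632447, -0.2003773 ,  0.08266863]), np.float64(0.005264511734694958))
[0.38638016 0.0332001  0.2391296 ]
```

View pics/w2.png

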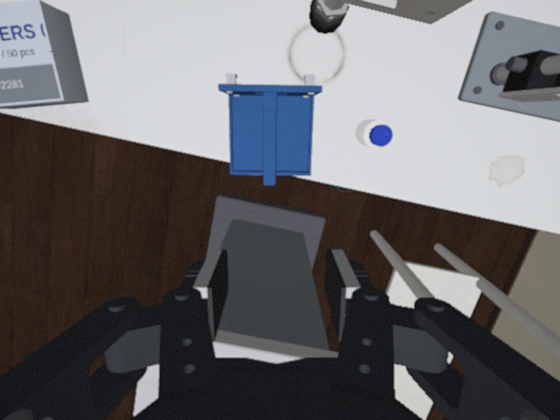

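The shelf is now square in the image: rib top from (269,93) to (270,184), back edge from (220,86) to (321,88), and floor front corners near (229,173) and (311,175).

```bash
python3 - <<'E'
from h import *
import pickle
c=pickle.load(open("w2.pkl","rb"))
rv=Ro.from_rotvec(c["o"]["orientation"]).as_matrix();print("tool yaw",np.degrees(np.arctan2(rv[1,0],rv[0,0])))
def seg(n,a,b,z):
    p,q=onz(c,a,z),onz(c,b,z);d=p-q;print(n,p.round(4),q.round(4),"mid",((p+q)/2).round(4),"len",np.linalg.norm(d).round(4),"ang",np.degrees(np.arctan2(d[1],d[0])).round(1))
seg("rib",(269,93),(270,184),.066);seg("back",(220,86),(321,88),.072);seg("floor",(229,173),(311,175),.004);seg("claws",(232,80),(310,80),.06)
E
```

```text
tool yaw 12.37443036380736
rib [0.4704 0.0588 0.066 ] [0.3907 0.0408 0.066 ] mid [0.4306 0.0498 0.066 ] len 0.0817 ang 12.7
back [0.4667 0.1009 0.072 ] [0.4837 0.0158 0.072 ] mid [0.4752 0.0583 0.072 ] len 0.0868 ang 101.3
floor [0.3802 0.087  0.004 ] [ 0.3978 -0.0039  0.004 ] mid [0.389  0.0416 0.004 ] len 0.0926 ang 101.0
claws [0.4744 0.0934 0.06  ] [0.4893 0.0257 0.06  ] mid [0.4818 0.0595 0.06  ] len 0.0693 ang 102.4
```

```bash
python3 -m pendant '[[[0.47,48,16,0,-0.4],[0.47,0,0,-55,0],[0.47,0,0,-55,0],[0.47,0,0,-50,0],[0.47,0,0,-38,0]]]' 50; python3 -m pendant '[[[0.47,0,0,0,0],[1,0,0,0,0],[1,0,0,0,0],[1,0,0,0,0],[1,0,0,0,0]]]' 50
```

```text
clock: 2.58
ee_pos: [0.4341, 0.0462, 0.0391]
orientation: [3.125, 0.319, -0.003]
wrist_force: [-0.3, 0.0, 0.9]
gripper_width: 0.533
gripper_force: 0.0
clock: 3.2
ee_pos: [0.4366, 0.0478, 0.0433]
orientation: [3.123, 0.324, 0.006]
wrist_force: [-0.9, -3.7, 7.6]
gripper_width: 0.132
gripper_force: 50.3
```

```bash
python3 -m pendant '[[[1,0,0,20,0],[1,0,0,30,0],[1,0,0,30,0],[1,-35,0,0,0],[1,-35,0,0,0]]]' 60; python3 -m pendant '[[[1,0,-50,0,-2],[1,0,-50,0,-2],[1,0,-50,0,-2],[1,0,-50,0,-2],[1,0,-50,0,-2]]]';  python3 -m pendant '[[[1,0,0,0,0],[1,0,0,0,0]]]';python3 - <<'E'
from h import *
import pickle
c=grab("wrist");pickle.dump(c,open("w3.pkl","wb"));cv2.imwrite("pics/w3.png",c["image"]);print(c["o"]["ee_pos"])
rv=Ro.from_rotvec(c["o"]["orientation"]).as_matrix();print("tool yaw",np.degrees(np.arctan2(rv[1,0],rv[0,0])))
s=grab("side");pickle.dump(s,open("side3.pkl","wb"))
cv2.imwrite("pics/s3.png",cv2.resize(s["image"][130:280,210:360],None,fx=4,fy=4,interpolation=cv2.INTER_CUBIC))
E
```

```text
clock: 3.82
ee_pos: [0.3642, 0.0485, 0.1221]
orientation: [3.124, 0.325, 0.003]
wrist_force: [-0.9, -0.3, -1.2]
gripper_width: 0.13
gripper_force: 59.1
clock: 4.45
ee_pos: [0.3645, -0.2032, 0.122]
orientation: [3.14, 0.049, 0.002]
wrist_force: [1.3, 0.9, -2.6]
gripper_width: 0.133
gripper_force: 59.4
clock: 4.7
ee_pos: [0.3643, -0.2009, 0.1213]
orientation: [-3.14, -0.05, 0.001]
wrist_force: [0.7, 1.3, -1.9]
gripper_width: 0.134
gripper_force: 59.7
[ 0.36428762 -0.20087199  0.12126505]
tool yaw 1.8181190404113954
```

View pics/w3.png

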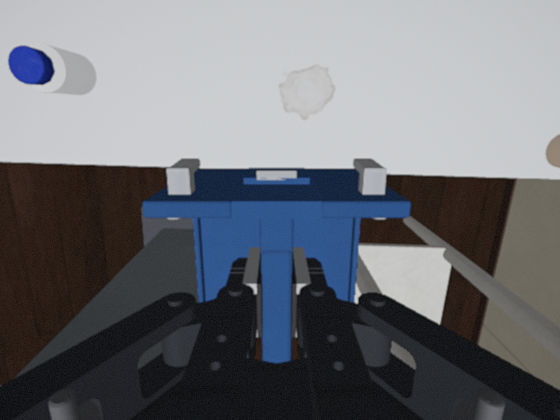

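View pics/s3.png

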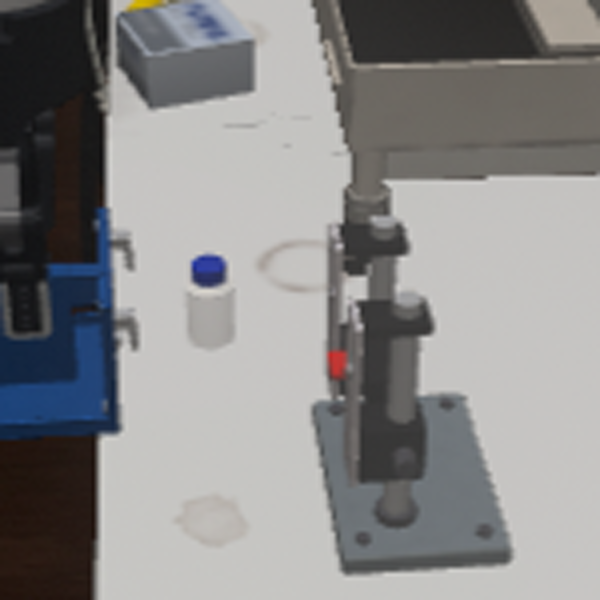

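The wrist view shows the back plate's top from (147,205) to (408,206), square in the jaws. The side crop shows the near strip's outer front edge from (355,303) at the top to (348,478) at the bottom. The near claw is at about (125,325).

```bash
python3 - <<'E'
from h import *
import pickle
c=pickle.load(open("w3.pkl","rb"));s=pickle.load(open("side3.pkl","rb"))
zt=.1213+.0087+.020
for a,b in[((147,203),(407,203)),((147,215),(408,216))]:
    p,q=onz(c,a,zt),onz(c,b,zt);d=p-q;print("plate",(p+q)/2,np.linalg.norm(d),np.degrees(np.arctan2(d[1],d[0])))
def ony(u,v,y):
    o,d=ray(s,(210+u/4-.375,130+v/4-.375));return (o+d*(y-o[1])/d[1]).round(4)
print("strip top near",ony(352,303,-.2495),"bottom",ony(347,478,-.2495),"far top",ony(331,227,-.1795),"rod top",ony(410,297,-.237))
print("base corner", onz(s,(210+345/4,130+560/4),.012),onz(s,(210+316/4,130+405/4),.012))
print("near claw tongue end/lip", ony(133,312,-.240),ony(133,347,-.240),"plate top near",ony(105,300,-.2465), "plate bottom near",ony(117,430,-.2465))
E
```

```text
plate [ 0.40613438 -0.19894228  0.15      ] 0.08626831388765287 91.84159693532433
plate [ 0.40179904 -0.19926924  0.15      ] 0.08753427930627442 91.61439857412626
strip top near [ 0.514  -0.2495  0.1501] bottom [ 0.5144 -0.2495  0.0487] far top [ 0.5119 -0.1795  0.1481] rod top [ 0.5423 -0.237   0.1437]
base corner [ 0.51300004 -0.26842963  0.012     ] [ 0.51103168 -0.1436504   0.012     ]
near claw tongue end/lip [ 0.4157 -0.24    0.1436] [ 0.4148 -0.24    0.1244] plate top near [ 0.4038 -0.2465  0.155 ] plate bottom near [ 0.4053 -0.2465  0.0818]
```

```bash
python3 -m pendant '[[[1,40,-1,-6,-0.5],[1,40,-1,-5,0],[1,8,-0.5,0,0],[1,0,0,0,0],[1,0,0,0,0]]]'; python3 -m pendant '[[[1,4,0,0,0],[1,0,0,0,0]]]';  python3 -m pendant '[[[1,3,0,0,0],[1,0,0,0,0]]]'
```

```text
clock: 5.42
ee_pos: [0.4517, -0.2033, 0.1102]
orientation: [-3.141, -0.037, 0.001]
wrist_force: [0.6, -0.7, -1.8]
gripper_width: 0.13
gripper_force: 59.6
clock: 5.68
ee_pos: [0.4566, -0.2042, 0.1106]
orientation: [3.141, 0.036, 0.001]
wrist_force: [0.1, -0.9, -2.1]
gripper_width: 0.13
gripper_force: 59.6
clock: 5.92
ee_pos: [0.4598, -0.2042, 0.1104]
orientation: [3.141, 0.036, 0.0]
wrist_force: [-0.5, -0.1, -2.2]
gripper_width: 0.125
gripper_force: 59.6
```

```bash
python3 -m pendant '[[[1,0,0.5,0,0]]]'; python3 - <<'E'
from h import *
import pickle
c=grab("wrist");pickle.dump(c,open("w4.pkl","wb"));s=grab("side");print(c["o"]["ee_pos"])
a=cv2.resize(c["image"][60:230,120:420],None,fx=2.6,fy=2.0)[:340,:780]
b=cv2.resize(s["image"][170:255,250:340],None,fx=3,fy=3,interpolation=cv2.INTER_CUBIC)
o=np.zeros((600,780,3),np.uint8);o[:340]=a;o[342:342+b.shape[0],:b.shape[1]]=b
t=grab("top")["image"][165:250,265:350];t=cv2.resize(t,None,fx=3,fy=3,interpolation=cv2.INTER_CUBIC);o[342:597,300:555]=t
cv2.imwrite("pics/w4.png",o)
E
```

```text
clock: 6.05
ee_pos: [0.4596, -0.2035, 0.1102]
orientation: [-3.141, -0.036, 0.0]
wrist_force: [0.2, 0.0, -1.2]
gripper_width: 0.129
gripper_force: 59.6
[ 0.45963982 -0.20353194  0.11023848]
```

View pics/w4.png

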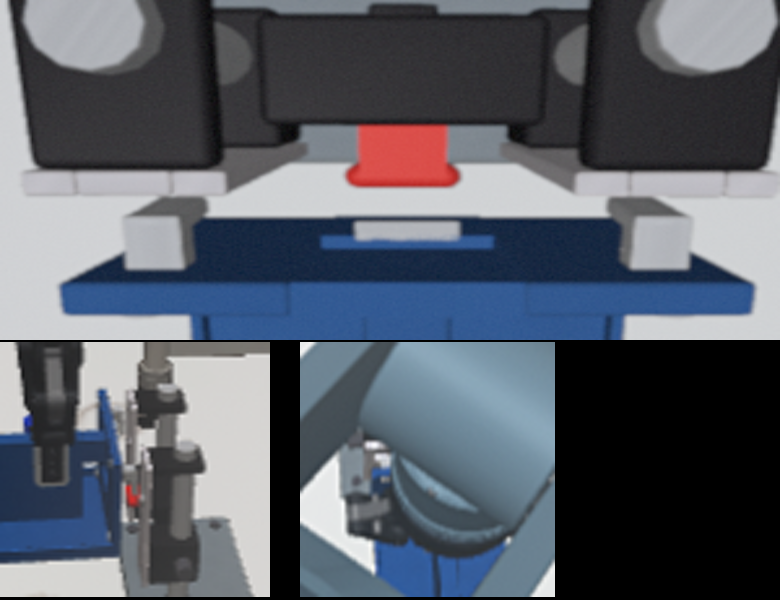

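The wrist crop shows both claws facing the strips; the strips' and pawl's middle is about 0.8 mm further left than the claws' middle, and yaw looks square. I'll shift by that and feel forward.

```bash
python3 -m pendant '[[[1,2,0.8,0,0],[1,0,0,0,0]]]'; for i in 1; do python3 -m pendant '[[[1,2,0,0,0],[1,0,0,0,0]]]'; python3 -m pendant '[[[1,2,0,0,0],[1,0,0,0,0]]]'; done
```

```text
clock: 6.45
ee_pos: [0.4619, -0.2027, 0.1103]
orientation: [3.141, 0.037, 0.0]
wrist_force: [1.1, 1.0, -2.7]
gripper_width: 0.128
gripper_force: 59.6
clock: 6.7
ee_pos: [0.4638, -0.2027, 0.1102]
orientation: [-3.141, -0.037, 0.0]
wrist_force: [-0.6, -0.2, -2.3]
gripper_width: 0.131
gripper_force: 59.7
clock: 6.95
ee_pos: [0.4641, -0.2026, 0.11]
orientation: [-3.141, -0.037, 0.006]
wrist_force: [-7.7, -0.6, 2.1]
gripper_width: 0.13
gripper_force: 60.3
```

```bash
python3 -m pendant '[[[1,0,0,1.5,0],[1,0,0,0,0]]]';python3 -m pendant '[[[1,0,0,1.5,0],[1,0,0,0,0]]]'
```

```text
clock: 7.2
ee_pos: [0.464, -0.2023, 0.1109]
orientation: [-3.14, -0.036, 0.006]
wrist_force: [-5.4, -1.3, -3.2]
gripper_width: 0.134
gripper_force: 59.3
clock: 7.45
ee_pos: [0.4639, -0.2021, 0.1122]
orientation: [-3.14, -0.037, 0.006]
wrist_force: [-6.1, -0.9, -5.6]
gripper_width: 0.129
gripper_force: 59.1
```

```bash
python3 -m pendant '[[[1,0,0,1.5,0],[1,0,0,0,0]]]';python3 -m pendant '[[[1,0,0,1.5,0],[1,0,0,0,0]]]'
```

```text
clock: 7.7
ee_pos: [0.4638, -0.2019, 0.1136]
orientation: [-3.139, -0.037, 0.007]
wrist_force: [-5.9, 0.4, -4.0]
gripper_width: 0.132
gripper_force: 59.1
clock: 7.95
ee_pos: [0.4637, -0.2018, 0.115]
orientation: [-3.139, -0.037, 0.007]
wrist_force: [-7.4, -0.2, -4.5]
gripper_width: 0.132
gripper_force: 59.1
```

```bash
python3 -m pendant '[[[1,-4,0,0,0],[1,0,-0.5,-5,0],[1,2,0,0,0],[1,2,0,0,0],[1,0,0,-1.5,0]]]';python3 -m pendant '[[[1,0,0,-1.5,0],[1,0,0,0,0]]]';python3 -m pendant '[[[1,0,0,-1.5,0],[1,0,0,0,0]]]'
```

```text
clock: 8.57
ee_pos: [0.4641, -0.2032, 0.1097]
orientation: [-3.141, -0.037, 0.006]
wrist_force: [-10.4, 0.1, 3.7]
gripper_width: 0.13
gripper_force: 60.7
clock: 8.82
ee_pos: [0.4642, -0.2032, 0.1081]
orientation: [-3.141, -0.037, 0.006]
wrist_force: [-8.9, -1.2, 0.8]
gripper_width: 0.129
gripper_force: 60.5
clock: 9.07
ee_pos: [0.4655, -0.2032, 0.1066]
orientation: [-3.141, -0.036, 0.001]
wrist_force: [-0.9, -0.8, -3.9]
gripper_width: 0.131
gripper_force: 59.5
```

```bash
python3 -m pendant '[[[1,0,0,-1.2,0],[1,2,0,0,0],[1,0,0,0,0]]]';python3 -m pendant '[[[1,2,0,0,0],[1,0,0,0,0]]]';python3 -m pendant '[[[1,2,0,0,0],[1,0,0,0,0]]]'
```

```text
clock: 9.45
ee_pos: [0.4682, -0.2033, 0.1058]
orientation: [3.141, 0.037, 0.001]
wrist_force: [0.0, 0.7, -1.6]
gripper_width: 0.129
gripper_force: 59.7
clock: 9.7
ee_pos: [0.4694, -0.2032, 0.1056]
orientation: [-3.141, -0.037, 0.002]
wrist_force: [-3.2, -0.6, 0.4]
gripper_width: 0.128
gripper_force: 59.9
clock: 9.95
ee_pos: [0.4714, -0.2031, 0.1055]
orientation: [-3.141, -0.037, 0.001]
wrist_force: [-4.0, 0.4, 0.2]
gripper_width: 0.13
gripper_force: 60.1
```

```bash
python3 -m pendant '[[[1,2,0,0,0],[1,0,0,0,0]]]';python3 -m pendant '[[[1,2,0,0,0],[1,0,0,0,0]]]'; python3 -m pendant '[[[1,1,0,0,0],[1,0,0,0,0]]]'
```

```text
clock: 10.2
ee_pos: [0.4734, -0.2031, 0.1054]
orientation: [-3.141, -0.037, 0.001]
wrist_force: [-6.3, 0.0, -0.0]
gripper_width: 0.133
gripper_force: 60.1
clock: 10.45
ee_pos: [0.4736, -0.203, 0.1053]
orientation: [-3.14, -0.037, 0.008]
wrist_force: [-13.7, 0.5, 6.2]
gripper_width: 0.128
gripper_force: 61.1
clock: 10.7
ee_pos: [0.4736, -0.203, 0.1052]
orientation: [-3.14, -0.037, 0.011]
wrist_force: [-19.6, -0.6, 9.5]
gripper_width: 0.127
gripper_force: 61.6
```

```bash
python3 -m pendant '[[[1,-1.5,0,0,0],[1,0,0,-2,0],[1,0,0,0,0]]]';python3 -m pendant '[[[1,0,0,-2,0],[1,0,0,0,0]]]'; python3 -m pendant '[[[1,0,0,-2,0],[1,0,0,0,0]]]'
```

```text
clock: 11.08
ee_pos: [0.4736, -0.2031, 0.1037]
orientation: [-3.141, -0.036, 0.006]
wrist_force: [-13.5, 0.3, 8.8]
gripper_width: 0.133
gripper_force: 61.4
clock: 11.32
ee_pos: [0.4736, -0.2033, 0.1021]
orientation: [-3.141, -0.036, 0.006]
wrist_force: [-14.2, 0.4, 11.4]
gripper_width: 0.131
gripper_force: 61.9
clock: 11.58
ee_pos: [0.4737, -0.2035, 0.1002]
orientation: [3.141, 0.036, -0.006]
wrist_force: [-15.7, 0.1, 10.2]
gripper_width: 0.13
gripper_force: 61.7
```

```bash
python3 -m pendant '[[[1,-0.5,0,-2,0],[1,0,0,0,0]]]';python3 -m pendant '[[[1,0,0,-2,0],[1,0,0,0,0]]]'; python3 -m pendant '[[[1,0,0,-1.5,0],[1,0,0,0,0]]]'
```

```text
clock: 11.82
ee_pos: [0.4736, -0.2035, 0.0976]
orientation: [3.141, 0.036, -0.004]
wrist_force: [-9.8, -2.1, 3.5]
gripper_width: 0.134
gripper_force: 60.6
clock: 12.08
ee_pos: [0.4735, -0.2033, 0.095]
orientation: [-3.141, -0.036, 0.004]
wrist_force: [-7.4, -1.9, -1.4]
gripper_width: 0.137
gripper_force: 59.8
clock: 12.32
ee_pos: [0.4735, -0.2025, 0.0928]
orientation: [-3.14, -0.036, 0.004]
wrist_force: [-4.4, -0.9, -7.8]
gripper_width: 0.132
gripper_force: 58.9
```

```bash
python3 -m pendant '[[[1,0,0,-1.5,0],[1,0,0,0,0]]]';python3 -m pendant '[[[1,0,0,-1,0],[1,0,0,0,0]]]'; python3 -m pendant '[[[1,0,0,-1,0],[1,0,0,0,0]]]'
```

```text
clock: 12.58
ee_pos: [0.4736, -0.2027, 0.0921]
orientation: [-3.14, -0.036, 0.004]
wrist_force: [-8.8, 0.1, 0.4]
gripper_width: 0.133
gripper_force: 60.2
clock: 12.82
ee_pos: [0.4736, -0.2029, 0.0914]
orientation: [-3.14, -0.036, 0.004]
wrist_force: [-10.1, 0.3, 2.4]
gripper_width: 0.131
gripper_force: 60.6
clock: 13.08
ee_pos: [0.4736, -0.2029, 0.0908]
orientation: [-3.141, -0.037, 0.004]
wrist_force: [-12.2, 0.8, 5.6]
gripper_width: 0.135
gripper_force: 61.1
```

```bash
python3 -m pendant '[[[1,-1,0,-1,0],[1,0,0,0,0]]]';python3 -m pendant '[[[1,0,0,-1,0],[1,0,0,0,0]]]'; python3 -m pendant '[[[1,0,0,-1,0],[1,0,0,0,0]]]'
```

```text
clock: 13.32
ee_pos: [0.4736, -0.203, 0.0907]
orientation: [-3.141, -0.036, 0.0]
wrist_force: [-9.7, 3.3, 10.4]
gripper_width: 0.135
gripper_force: 61.6
clock: 13.58
ee_pos: [0.4736, -0.203, 0.0906]
orientation: [-3.141, -0.037, 0.001]
wrist_force: [-13.3, 5.8, 18.6]
gripper_width: 0.131
gripper_force: 63.0
clock: 13.82
ee_pos: [0.4736, -0.2031, 0.0905]
orientation: [-3.141, -0.037, 0.001]
wrist_force: [-16.3, 7.7, 27.2]
gripper_width: 0.129
gripper_force: 64.3
```

Firmly seated at z ≈ 0.0906, so I'll ease off at once, then pull up lightly to check the lock.

```bash
python3 -m pendant '[[[1,-0.5,0,3,0],[1,0,0,0,0]]]';python3 -m pendant '[[[1,0,0,1.5,0],[1,0,0,0,0]]]'; python3 -m pendant '[[[1,0,0,1,0],[1,0,0,0,0]]]'
```

```text
clock: 14.08
ee_pos: [0.4736, -0.2033, 0.091]
orientation: [3.141, 0.036, 0.002]
wrist_force: [-3.8, 0.4, 0.8]
gripper_width: 0.135
gripper_force: 60.2
clock: 14.32
ee_pos: [0.4735, -0.2033, 0.092]
orientation: [3.141, 0.036, 0.001]
wrist_force: [-1.4, 1.1, -1.1]
gripper_width: 0.129
gripper_force: 59.8
clock: 14.58
ee_pos: [0.4734, -0.2032, 0.0926]
orientation: [3.141, 0.036, 0.001]
wrist_force: [2.2, -0.8, -9.3]
gripper_width: 0.132
gripper_force: 58.9
```

```bash
python3 -m pendant '[[[1,0,0,-2,0],[1,0,0,-0.7,0],[1,0,0,0,0]]]';python3 -m pendant '[[[0.6,0,0,0,0],[0.6,0,0,0,0],[0.6,0,0,0,0]]]'; python3 -m pendant '[[[0.6,0,0,20,0],[0.6,0,0,40,0],[0.6,-20,0,50,0],[0.6,-60,0,0,0],[0.6,-60,0,0,0]]]'; python3 -m pendant '[[[0.6,0,0,0,0],[0.6,0,0,0,0],[0.6,0,0,0,0]]]'; python3 - <<'E'
from h import *
a=[]
for n,(y0,y1,x0,x1) in (("side",(150,280,250,380)),("top",(150,280,240,370))):
    c=grab(n);a.append(cv2.resize(c["image"][y0:y1,x0:x1],None,fx=3,fy=3,interpolation=cv2.INTER_CUBIC))
cv2.imwrite("pics/f.png",np.hstack(a));w=grab("wrist");cv2.imwrite("pics/fw.png",w["image"]);print(w["o"]["ee_pos"])
E
```

```text
clock: 14.95
ee_pos: [0.4734, -0.2034, 0.0909]
orientation: [3.141, 0.037, 0.001]
wrist_force: [-2.0, 0.7, 0.3]
gripper_width: 0.131
gripper_force: 60.2
clock: 15.32
ee_pos: [0.4733, -0.2033, 0.0905]
orientation: [3.141, 0.037, 0.001]
wrist_force: [0.7, 0.3, 0.3]
gripper_width: 0.396
gripper_force: 0.0
clock: 15.95
ee_pos: [0.3322, -0.2034, 0.2011]
orientation: [3.14, 0.039, 0.002]
wrist_force: [-0.4, -0.4, -0.1]
gripper_width: 0.398
gripper_force: 0.0
clock: 16.32
ee_pos: [0.3342, -0.2036, 0.2007]
orientation: [3.141, 0.038, 0.001]
wrist_force: [0.2, 0.4, 0.5]
gripper_width: 0.397
gripper_force: 0.0
[ 0.33400447 -0.20330826  0.20041018]
```

View pics/f.png

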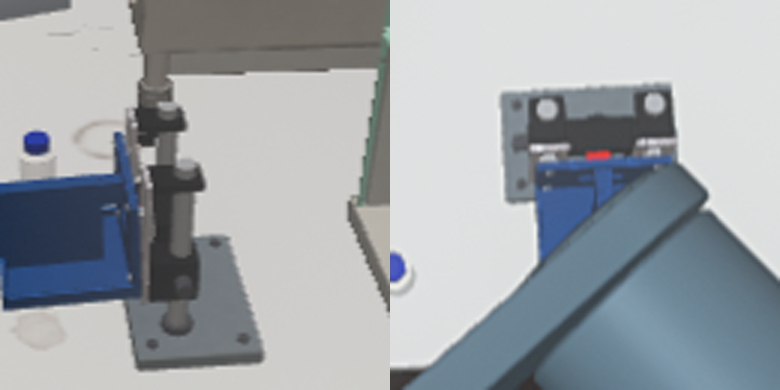

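View pics/fw.png

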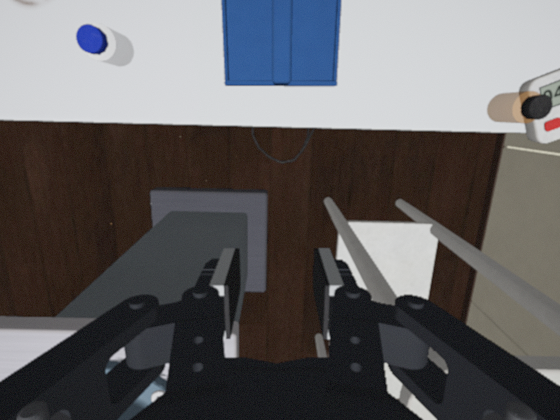

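The shelf hangs square against both strips, the white vial stands at (97,42), and the brown vial stands at (525,106). The hard stop came 15.5 mm below the top of the entry window, which matches a full seat. The upward pull was resisted, so I'm handing in.

```bash
python3 -c "
from bench import close_job
print(close_job())"
```

```text
the job is handed in; nothing more can be done
None
```

The shelf hangs on the stand with both claws seated, released, both vials standing, and the job is handed in; I judged the pawl snapped out by feel (firm stop, resisted lift), never seeing it in its window, and the last push reached 27 N, above the 15–20 N advised (perhaps 54 N on the stand through the lever).

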